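# Tidy the cellar bench: bottles, jar and flowerpots

## Task

Tidy the cellar bench: stand both bottles upright in the red crate, one to a bay, and the jar upright in the yellow crate. Nest the flowerpots in the big green one where it stands, the white pot inside the green and the blue pot inside the white, each sitting fully down. Set the glass down gently without dropping it, leave the hammer and the pulley wheel where they lie, and let go of everything at the end.

Things in the scene. Friction and masses are not known exactly. Their poses are not given: they have to be found in the camera images.
- green_bottle: dark green glass bottle with a white screw cap and a plain white label, closed, standing upright; 54 mm across the body, 150 mm tall; straight body to 93 mm, shoulder to 117 mm, then a neck 22 mm across; from 134 mm to the top a cap 26 mm across: grip there from above. About 260 g. Origin: centre of the underside; z up.
- brown_bottle: dark brown glass bottle with a brass-yellow screw cap and a plain white label, closed, standing upright; 54 mm across the body, 150 mm tall; straight body to 93 mm, shoulder to 117 mm, then a neck 22 mm across; from 134 mm to the top a cap 26 mm across: grip there from above. About 260 g. Origin: centre of the underside; z up.
- jar: preserving jar, orange all over, with a black lid, closed, standing upright; 66 mm across the body, 95 mm tall; the body is straight up to 65 mm; the lid is 58 mm across and takes up the top 16 mm. About 300 g. Origin: centre of the underside; z up.
- medium_pot: white plastic flowerpot, the middle-sized one: a tapered round pot, open at the top, 50 mm across at the underside, 68 mm across at the rim, 78 mm tall, wall 3 mm, about 90 g, standing upright. Its inner floor is raised 35 mm above its underside; a nested pot rests on it. Origin: centre of the underside; z up.
- small_pot: blue plastic flowerpot, the smallest one: a tapered round pot, open at the top, 40 mm across at the underside, 56 mm across at the rim, 76 mm tall, wall 3 mm, about 60 g, standing upright. Its inner floor is raised 35 mm above its underside; a nested pot rests on it. Origin: centre of the underside; z up.
- large_pot: green plastic flowerpot, the largest one: a tapered round pot, open at the top, 56 mm across at the underside, 84 mm across at the rim, 80 mm tall, wall 3 mm, about 300 g, standing upright. Its inner floor is raised 35 mm above its underside; a nested pot rests on it. Origin: centre of the underside; z up. Loose, but it stays where it stands.
- red_crate: red plastic bottle crate, fixed to the bench; 100 mm (x) by 190 mm (y), 65 mm high, walls and floor 5 mm thick, one divider, as high, at y = 0 makes two bays along y. Bay centres: x = 0, y = -46 and +46 mm in its frame; each bay is 90 by 87 mm inside. Origin: centre of the underside; z up; x and y along its sides.
- yellow_crate: yellow plastic jar crate, fixed to the bench, a single open bay; 110 mm square, 45 mm high, walls and floor 5 mm thick (100 mm square inside). Origin: centre of the underside; z up; x and y along its sides.
- hammer: bystander: hammer lying flat on the bench, 260 mm long, wooden handle 26 mm thick, dark steel head about 90 mm across. Origin: middle of its length, on its underside; x points from the handle to the head.
- pulley: bystander: dark cast pulley wheel lying flat on the bench, 110 mm across, 26 mm high. Origin: centre of the underside; z up.

How it is judged:
By the outcome, as a careful person would: the job done as asked, in the order asked, and still so for the second after the job is handed in, with the robot touching nothing.
It also fails if it takes over 128 s, if anything falls off the work surface, if the arm or the gripper's body presses on something with over 40 N, if the wrist force passes 120 N, or if a joint passes its speed limit or range.

## Robot

A 7-joint arm with a two-finger parallel gripper is mounted at the origin on the work surface. World frame = base frame: x ahead of the robot, y to its left, z up, the work surface at z = 0. Lengths are in mm, angles in rad, forces in N, time in s.
With the tool pointing down it reaches from about 425 to 875 mm from the base axis. Payload 8.4 kg.
Tool frame: the origin (TCP) lies midway between the tips of the shut fingers; the grasp point (between the pads) lies 19 mm behind it (env.pinch_z is the distance from the TCP to the grasp point, in mm); z points along the fingers, y is the line along which they close (so a half turn about z gives the same grasp; the last joint's range is limited). The gripper opens to 85 mm and grips with 20 to 120 N. Pads are 22 mm wide; open, the fingers measure 114 mm over their backs; the gripper's body (76 mm by 85 mm) begins 54 mm behind the grasp point. The pads swing forward as they close: fully open they stand 13 mm farther back than shut.
Start: joints at [-1.286, 0.333, 0.04, 1.465, -0.013, 1.343, -0.059], TCP at [243.389, 602.681, 191.808] pointing down, gripper open.
Joint ranges: [-2.58, 2.58], [-0.38, 2.09], [-1.3, 1.39], [0.25, 2.4], [-1.5, 4.64], [0.08, 2.09], [-2.65, 2.65]. Speed limits (rad/s): [2.22, 2.22, 2.79, 2.79, 3.14, 3.14, 3.14].

## Interface

Orientations are given as a rotation vector (axis times angle).
In Python, from workcell import env, vision gives the robot as it stands. The module is installed in compiled form; this text tells all that it offers.
- The arm moves only by the tool play_rows, never from a script. Its argument "motion" is text: rows parted by semicolons, each of 6 numbers parted by spaces: the shift along the tool's x, y, z in mm, then the turn, a rotation vector about the tool's x, y, z in degrees. A call has 1 to 5 rows; each row is the pose to reach, as a shift and turn from the pose commanded when the call began, along the tool's axes at that moment; what a row does not reach only later rows make up. A row lasts 1/12 s, in which the tool goes at most 41.7 mm and 7.16 degrees, less where a joint would pass 70% of its speed; a pose out of reach is approached as far as the arm can. A call with a gripper value outside its range is refused whole. "hand" is the finger opening in mm, from 0 to 85.4, set as the call begins (left out, the last holds). The fingers move at their own pace and stop on an object; the grip force is fixed at half the most. Time passes only in rows, so rows that repeat a pose let the fingers close. It gives the time, the measured TCP pose, the force, the opening and the grip force at its end, in the units of the state.
- env.get_state(): the state, without advancing time (a new reading comes with each control period).
- vision.read_camera(name): name is "scene" or "top"; returns (picture, depth): 384x512x3 uint8, red, green, blue; 384x512 float32, mm along the optical axis (not along the pixel's ray), 0 where there is no reading.
- vision.camera_params(name): a dict with "camera_matrix" (3x3 intrinsics, pixels), "view" (4x4, takes a point from world to camera coordinates). Camera axes: x right, y up, looking along -z (the intrinsics and any distortion apply to the point x, -y, -z); pixel columns grow to the right and rows downward; lengths in mm; the calibration is good to about 2 mm. A picture is of the moment at which its call begins. camera_params takes no time and is no camera call.
- env.hand_in(): hands the job in; it is judged then, once.
The state is a dict: "clock": time; "joints": joint angles; "qvel": joint speeds; "effort": joint torques, N m; "tool_pos": TCP position; "orientation": TCP orientation; "ft_force": force on the tool from outside, world axes, zero at the start; "wrist_torque": the same for the moment, N m; "finger_gap": finger opening in mm; "grip_force": force on a finger pad.
Only numpy, scipy, OpenCV 4.12 (cv2) and the standard library are available. Lean on these libraries where they do the work, as an engineer would, in place of code of your own. Each camera call takes 0.05 s, during which the arm holds its last target. There are 200 camera calls.

## Working session

There is one attempt and no reset: what is moved stays moved. The work goes in short steps, Python scripts to look and compute and a tool call to move; the robot and the scene stay as the last step left them, time stands still between calls to the robot, and variables do not carry over. Pictures are saved under pics/ and viewed, at most 14 in all, crops included, and the job is handed in when it is done.

Besides the shell and the picture viewer there is one more tool, called after "Request:" as name(argument=value, ...) on one line, values as JSON. play_rows: Moves the arm, as the interface text tells. Its arguments: {"type":"object","properties":{"motion":{"type":"string"},"hand":{"type":"number"}},"required":["motion"]}

```bash
mkdir -p pics; ls; cat > h.py <<'E'
import numpy as np, cv2
from workcell import env, vision
from scipy.spatial.transform import Rotation as R
def w2p(n,P):
    p=vision.camera_params(n);K=np.array(p["camera_matrix"]);V=np.array(p["view"])
    c=V@np.append(P,1);q=np.array([c[0],-c[1],-c[2]]);u=K@q;return u[:2]/u[2]
def cloud(n,D):
    p=vision.camera_params(n);K=np.array(p["camera_matrix"]);V=np.array(p["view"])
    v,u=np.mgrid[:384,:512];q=np.stack([u,v,np.ones_like(u)],-1)@np.linalg.inv(K).T*D[...,None]
    c=np.concatenate([q*[1,-1,-1],np.ones(D.shape+(1,))],-1)
    return (c@np.linalg.inv(V).T)[...,:3]
E
python3 - <<'E'
from h import *
for n in("top","scene"):
    I,D=vision.read_camera(n);np.savez(n+"0.npz",I=I,D=D)
    cv2.imwrite(f"pics/{n}0.png",cv2.resize(I[...,::-1],(768,576),interpolation=cv2.INTER_CUBIC))
    print(vision.camera_params(n))
s=env.get_state();print(s)
print(R.from_rotvec(s["orientation"]).as_matrix().round(3))
E
```

```text
pics
{'camera_matrix': array([[495.41052659,   0.        , 261.02053686],
       [  0.        , 495.41052659, 189.70266076],
       [  0.        ,   0.        ,   1.        ]]), 'view': array([[ 1.15341039e-02, -9.99911692e-01,  6.60097507e-03,
         2.47489276e-01],
       [ 9.96463327e-01,  1.20433205e-02,  8.31612673e-02,
        -5.43317551e+02],
       [-8.32334211e-02,  5.61843888e-03,  9.96514240e-01,
        -1.57859739e+03],
       [ 0.00000000e+00,  0.00000000e+00,  0.00000000e+00,
         1.00000000e+00]])}
{'camera_matrix': array([[416.3686    ,   0.        , 257.92029334],
       [  0.        , 416.3686    , 186.01966038],
       [  0.        ,   0.        ,   1.        ]]), 'view': array([[ 8.27217286e-01,  5.61881734e-01,  6.91670787e-04,
        -4.46484484e+02],
       [-4.07630412e-01,  5.99276236e-01,  6.88988708e-01,
         1.88117193e+02],
       [ 3.86715668e-01, -5.70225316e-01,  7.24771745e-01,
        -1.63247088e+03],
       [ 0.00000000e+00,  0.00000000e+00,  0.00000000e+00,
         1.00000000e+00]])}
{'clock': 0.1, 'joints': array([-1.28616677,  0.33383307,  0.03984615,  1.46614643, -0.01337794,
        1.34331153, -0.05849987]), 'qvel': array([ 0.00169876, -0.00330894,  0.00095232, -0.00306005,  0.00016166,
        0.00090026,  0.00115521]), 'effort': array([ 5.40632362e-03, -6.60017467e+01,  1.37114961e+00, -4.06471825e+01,
        1.71617983e-02,  8.99284001e-03, -9.15557371e-05]), 'tool_pos': array([243.25524509, 602.27398609, 191.03233313]), 'orientation': array([-5.99167773e-01, -3.08375599e+00,  2.23554444e-03]), 'ft_force': array([-0.39278064, -0.56690966, -0.11158776]), 'wrist_torque': array([-0.01637888,  0.03468746, -0.00032396]), 'grip_force': 0.0, 'finger_gap': 85.59749143790738}
[[-0.927  0.374 -0.   ]
 [ 0.374  0.927 -0.001]
 [-0.    -0.001 -1.   ]]
```

View pics/top0.png

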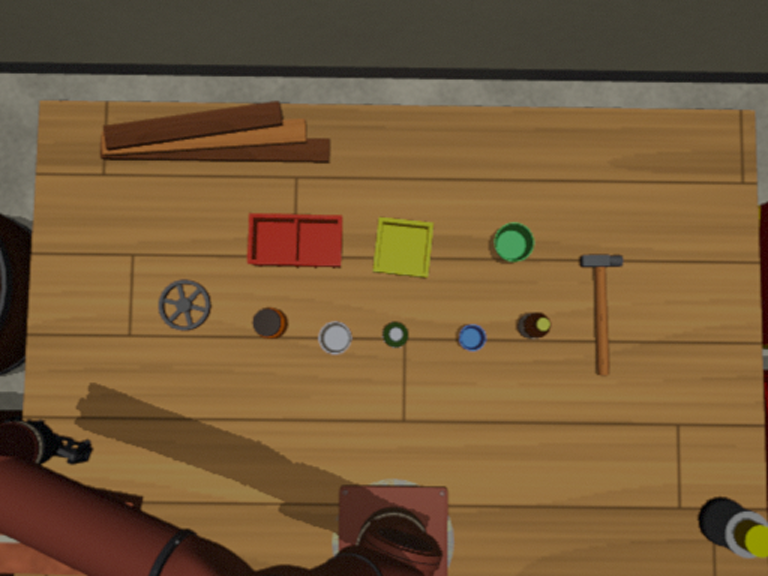

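View pics/scene0.png

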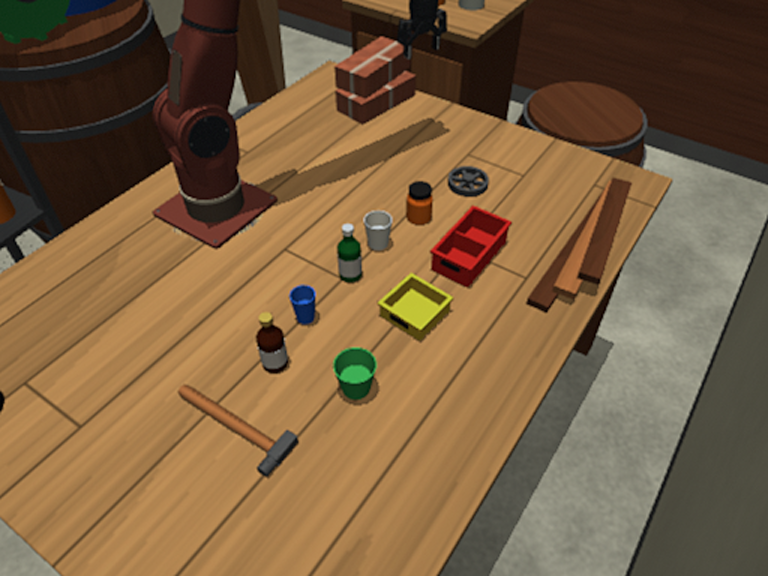

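```bash
cat > meas.py <<'E'
from h import *
import sys
from scipy.optimize import least_squares
def circ(P):
    f=lambda q:np.hypot(P[:,0]-q[0],P[:,1]-q[1])-q[2]
    r=least_squares(f,[*np.median(P[:,:2],0),30],loss="soft_l1");return r.x.round(1)
E
python3 - <<'E'
from meas import *
for n in("top","scene"):
    z=np.load(n+"0.npz");C=cloud(n,z["D"]);P=C[z["D"]>0]
    print(n,"bench z",np.median(P[(abs(P[:,0]-500)<150)&(abs(P[:,1])<300)][:,2]).round(1))
    seeds={} 
    for k,(u,v,h) in dict(jar=(268,322,95),white=(335,338,78),gbot=(396,334,150),blue=(471,337,76),brown=(542,324,150),green=(513,243,80),red=(295,240,65),yel=(403,248,45)).items():
        # seed by top ray
        zt=np.load("top0.npz");s=cloud("top",zt["D"])[int(v/1.5),int(u/1.5)]
        m=(np.hypot(P[:,0]-s[0],P[:,1]-s[1])<(130 if k=="red" else 85 if k=="yel" else 60))
        Q=P[m];T=Q[(Q[:,2]>h-6)&(Q[:,2]<h+8)]
        out=(len(T),Q[:,2].max().round(1))
        if k in("red","yel"):
            r=cv2.minAreaRect(T[:,:2].astype(np.float32));print(k,s.round(0),out,r)
        else:
            print(k,s.round(0),out,"mean",T.mean(0).round(1),"bbox",((T.max(0)+T.min(0))/2).round(1),(T.max(0)-T.min(0)).round(0),"circ",circ(T))
E
```

```text
top bench z 1.8
jar [459. 261.  97.] (263, np.float64(104.2)) mean [458.9 261.4  95.2] bbox [459.4 261.3  96. ] [56. 56. 14.] circ [458.7 261.6  20.5]
white [428. 127.  36.] (78, np.float64(85.1)) mean [431.1 123.1  78.3] bbox [429.  122.   78.6] [65. 66. 13.] circ [428.5 122.1  31.9]
gbot [437.  -3. 149.] (52, np.float64(159.2)) mean [436.8  -2.7 149.9] bbox [436.9  -2.6 150.8] [24. 24. 12.] circ [436.6  -3.    8.7]
blue [ 434. -163.   36.] (56, np.float64(85.8)) mean [ 433.  -165.9   76.4] bbox [ 432.4 -163.2   76.8] [53. 53. 12.] circ [ 432.3 -162.3   25.8]
brown [ 458. -290.  148.] (55, np.float64(158.6)) mean [ 459.5 -293.4  150.1] bbox [ 459.6 -292.9  150. ] [21. 24. 12.] circ [ 459.3 -292.9    8.8]
green [ 634. -252.   46.] (92, np.float64(89.7)) mean [ 636.  -250.6   80.4] bbox [ 633.4 -248.5   80.5] [80. 82. 13.] circ [ 632.4 -248.3   39.6]
red [640. 221.   8.] (539, np.float64(75.5)) ((634.3724365234375, 211.86148071289062), (199.1528778076172, 109.04309844970703), 89.00401306152344)
yel [626. -15.   6.] (382, np.float64(56.6)) ((623.8350830078125, -17.548484802246094), (11
[... 516 characters left out ...]
t64(80.4)) mean [ 430.7 -161.9   74.1] bbox [ 430.6 -163.    75.3] [55. 56. 10.] circ [ 431.6 -162.5   26.1]
brown [ 458. -290.  148.] (56, np.float64(152.5)) mean [ 459.8 -294.7  148.7] bbox [ 459.2 -294.3  148.3] [26. 25.  8.] circ [ 460.4 -295.3    9.4]
green [ 634. -252.   46.] (127, np.float64(83.7)) mean [ 630.1 -244.1   77.8] bbox [ 630.9 -248.    78.8] [83. 83. 10.] circ [ 631.8 -248.4   40.1]
red [640. 221.   8.] (363, np.float64(69.2)) ((633.2733154296875, 212.8425750732422), (204.27146911621094, 110.54553985595703), 88.69738006591797)
yel [626. -15.   6.] (360, np.float64(48.1)) ((622.9173583984375, -16.779220581054688), (122.39055633544922, 121.58108520507812), 84.35779571533203)
```

Request:
play_rows(motion="-156 -45 -55 0 0 -22;-156 -45 -55 0 0 -22;-156 -45 -55 0 0 -22;-156 -45 -55 0 0 -22;-156 -45 -55 0 0 -22", hand=70)

```text
clock: 0.52
tool_pos: [379.4, 497.0, 249.5]
orientation: [0.014, 3.137, 0.0]
ft_force: [1.0, -1.2, 0.6]
finger_gap: 69.9
grip_force: 0.0
```

```bash
cat > st.py <<'E'
from h import *
s=env.get_state();M=R.from_rotvec(s["orientation"]).as_matrix()
print(s["clock"],s["tool_pos"].round(1),s["finger_gap"],s["grip_force"]);print(M.round(3))
E
python3 st.py
```

```text
0.5167 [379.4 497.  249.5] 69.87157051069043 0.0
[[-1.     0.009  0.005]
 [ 0.009  1.     0.   ]
 [-0.005  0.    -1.   ]]
```

Request:
play_rows(motion="-110 -170 -15 0 0 0;-110 -170 -15 0 0 0;-110 -170 -15 0 0 0;-110 -170 -15 0 0 0;-110 -170 -15 0 0 0", hand=45)

```text
clock: 0.93
tool_pos: [482.4, 329.8, 261.8]
orientation: [0.003, 3.142, -0.001]
ft_force: [1.6, 0.7, 0.5]
finger_gap: 45.0
grip_force: 0.0
```

Request:
play_rows(motion="0 -205 0 0 0 0;0 -205 0 0 0 0;0 -205 0 0 0 0;0 -205 0 0 0 0;0 -205 0 0 0 0")

```text
clock: 1.35
tool_pos: [480.7, 125.0, 261.5]
orientation: [-0.002, -3.141, 0.0]
ft_force: [1.8, -0.6, 0.3]
finger_gap: 45.2
grip_force: 0.0
```

Request:
play_rows(motion="0 -205 0 0 0 0;0 -205 0 0 0 0;0 -205 0 0 0 0;0 -205 0 0 0 0;0 -205 0 0 0 0")

```text
clock: 1.77
tool_pos: [480.6, -79.9, 261.8]
orientation: [0.002, 3.141, 0.0]
ft_force: [1.0, 0.5, -0.1]
finger_gap: 44.9
grip_force: 0.0
```

Request:
play_rows(motion="20 -195 0 0 0 0;20 -195 0 0 0 0;20 -195 0 0 0 0;20 -195 0 0 0 0;20 -195 0 0 0 0")

```text
clock: 2.18
tool_pos: [459.8, -276.2, 262.0]
orientation: [0.005, 3.141, -0.001]
ft_force: [-0.5, -0.3, -0.2]
finger_gap: 45.3
grip_force: 0.0
```

Request:
play_rows(motion="0 0 0 0 0 0;0 0 0 0 0 0;0 0 0 0 0 0")

```text
clock: 2.43
tool_pos: [461.4, -271.7, 261.4]
orientation: [0.0, -3.141, -0.001]
ft_force: [-0.8, 0.8, -0.1]
finger_gap: 45.1
grip_force: 0.0
```

```bash
python3 st.py
```

```text
2.4333 [ 461.4 -271.7  261.4] 45.0847917703577 0.0
[[-1.    -0.    -0.001]
 [-0.     1.     0.   ]
 [ 0.001  0.    -1.   ]]
```

Request:
play_rows(motion="1 -22 0 0 0 0;1 -22 40 0 0 0;1 -22 75 0 0 0;1 -22 105 0 0 0;1 -22 120 0 0 0")

```text
clock: 2.85
tool_pos: [459.3, -291.5, 138.0]
orientation: [0.004, -3.138, -0.004]
ft_force: [-1.3, 0.3, -0.1]
finger_gap: 44.8
grip_force: 0.0
```

Request:
play_rows(motion="0 0 10 0 0 0;0 0 20 0 0 0;0 0 20 0 0 0;0 0 20 0 0 0")

```text
clock: 3.18
tool_pos: [460.8, -294.1, 122.3]
orientation: [-0.001, 3.141, -0.0]
ft_force: [0.9, -0.3, 1.0]
finger_gap: 44.5
grip_force: 0.0
```

Request:
play_rows(motion="0 0 0 0 0 0;0 0 0 0 0 0;0 0 0 0 0 0;0 0 0 0 0 0;0 0 0 0 0 0", hand=10)

```text
clock: 3.6
tool_pos: [460.5, -294.5, 122.2]
orientation: [-0.0, 3.141, -0.0]
ft_force: [-0.1, -0.2, 0.4]
finger_gap: 10.0
grip_force: 0.0
```

Request:
play_rows(motion="0 0 0 0 0 0;0 0 0 0 0 0;0 0 0 0 0 0")

```text
clock: 3.85
tool_pos: [460.3, -294.5, 121.9]
orientation: [-0.0, 3.142, -0.0]
ft_force: [0.4, -1.3, 0.8]
finger_gap: 10.0
grip_force: 0.0
```

Request:
play_rows(motion="0 0 -10 0 0 0;0 0 -25 0 0 0;0 0 -50 0 0 0;0 0 -80 0 0 0;0 0 -80 0 0 0")

```text
clock: 4.27
tool_pos: [462.4, -296.3, 207.7]
orientation: [0.001, 3.135, -0.004]
ft_force: [1.0, -0.5, -0.0]
finger_gap: 10.2
grip_force: 0.0
```

```bash
python3 - <<'E'
from h import *
I,D=vision.read_camera("scene");s=env.get_state()
print(w2p("scene",s["tool_pos"])*1.0, w2p("scene",[460,-294,150]))
c=I[120:300,90:330,::-1]
cv2.imwrite("pics/s1.png",cv2.resize(c,(720,540),interpolation=cv2.INTER_CUBIC))
E
```

```text
[173.51264935 199.14467724] [176.26859641 211.54547205]
```

View pics/s1.png

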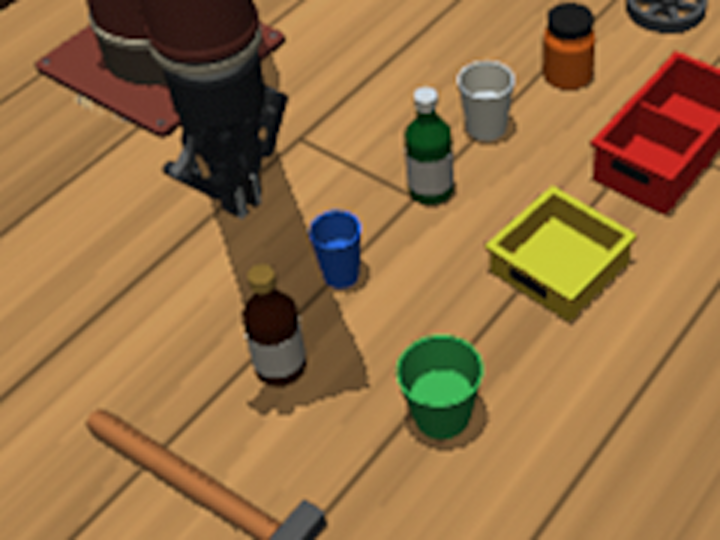

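```bash
python3 - <<'E'
from h import *
s=env.get_state();print(s["tool_pos"].round(1),s["joints"].round(3),s["qvel"].round(3))
for n in("scene","top"):
    I,D=vision.read_camera(n);C=cloud(n,D)
    m=(D>0)&(abs(C[...,0]-460)<90)&(abs(C[...,1]+294)<90)&(C[...,2]>165)&(C[...,2]<350)
    P=C[m];
    for a in range(170,330,15):
        q=P[(P[:,2]>=a)&(P[:,2]<a+15)]
        if len(q):print(n,a,len(q),q.min(0).round(0),q.max(0).round(0),q.mean(0).round(0))
    if n=="scene":
        v,u=np.nonzero(m);print(u.min(),u.max(),v.min(),v.max());print("tip",C[186:192,167:172].reshape(-1,3).round(0)[::4])
E
```

```text
[ 461.8 -295.6  205.3] [-0.233  0.128  0.798  1.732 -0.096  1.316  2.155] [ 0.004  0.03  -0.009  0.065 -0.014 -0.031  0.011]
scene 230 2 [ 463. -308.  242.] [ 464. -291.  243.] [ 464. -299.  242.]
scene 245 46 [ 452. -317.  246.] [ 473. -279.  260.] [ 467. -300.  254.]
scene 260 54 [ 453. -317.  261.] [ 473. -280.  275.] [ 467. -301.  267.]
scene 275 50 [ 456. -317.  275.] [ 474. -264.  289.] [ 468. -297.  282.]
scene 290 127 [ 449. -340.  290.] [ 476. -255.  305.] [ 468. -301.  297.]
scene 305 119 [ 446. -350.  305.] [ 479. -245.  320.] [ 470. -295.  313.]
scene 320 142 [ 449. -360.  320.] [ 479. -236.  335.] [ 471. -294.  328.]
144 185 149 193
tip [[ 469. -313.  277.]
 [ 471. -302.  268.]
 [ 471. -305.  267.]
 [ 470. -309.  266.]
 [ 466. -310.  261.]
 [ 468. -315.  262.]
 [ 472. -305.  256.]
 [ 470. -308.  254.]]
top 245 1 [ 452. -285.  251.] [ 452. -285.  251.] [ 452. -285.  251.]
top 275 1 [ 451. -280.  290.] [ 451. -280.  290.] [ 451. -280.  290.]
top 290 7 [ 448. -270.  295.] [ 475. -264.  304.] [ 460. -267.  297.]
top 305 9 [ 450. -265.  306.] [ 471. -257.  319.] [ 457. -261.  314.]
top 320 16 [ 449. -257.  320.] [ 473. -236.  335.] [ 461. -250.  330.]
```

```bash
python3 - <<'E'
from h import *
print(env.pinch_z,[a for a in dir(env) if a[0]!="_"])
for n in("scene","top"):
    z=np.load(n+"0.npz");C=cloud(n,z["D"]);D=z["D"]
    m=(D>0)&(abs(C[...,0]-243)<90)&(abs(C[...,1]-602)<90)&(C[...,2]>165)&(C[...,2]<350)
    P=C[m]
    for a in range(170,290,15):
        q=P[(P[:,2]>=a)&(P[:,2]<a+15)]
        if len(q):print(n,a,len(q),q.min(0).round(0),q.max(0).round(0),q.mean(0).round(0))
E
```

```text
18.700000000000003 ['MotionError', 'get_state', 'hand_in', 'pinch_z']
scene 230 4 [229. 551. 242.] [267. 644. 245.] [247. 597. 244.]
scene 245 34 [212. 544. 246.] [271. 652. 259.] [247. 600. 253.]
scene 260 39 [214. 542. 260.] [269. 653. 275.] [243. 590. 267.]
scene 275 36 [220. 532. 275.] [273. 659. 290.] [247. 601. 282.]
top 245 16 [229. 545. 246.] [271. 638. 260.] [247. 583. 254.]
top 260 9 [230. 547. 260.] [272. 639. 272.] [242. 570. 266.]
top 275 13 [228. 531. 276.] [276. 647. 290.] [250. 585. 286.]
```

Request:
play_rows(motion="1 0 0 0 0 0;1 0 0 0 0 0;1 0 0 0 0 0;1 0 0 0 0 0", hand=50)

```text
clock: 4.75
tool_pos: [459.0, -294.3, 201.3]
orientation: [0.0, -3.141, -0.0]
ft_force: [-0.2, 0.1, 0.4]
finger_gap: 50.4
grip_force: 0.0
```

Request:
play_rows(motion="0 0 35 0 0 0;0 0 60 0 0 0;0 0 80 0 0 0;0 0 95 0 0 0;0 0 105 0 0 0")

```text
clock: 5.17
tool_pos: [458.4, -294.0, 94.9]
orientation: [0.0, -3.139, -0.001]
ft_force: [-0.1, 0.3, 0.7]
finger_gap: 49.6
grip_force: 0.0
```

Request:
play_rows(motion="0 0 7 0 0 0;0 0 14 0 0 0;0 0 14 0 0 0;0 0 14 0 0 0")

```text
clock: 5.5
tool_pos: [459.5, -294.6, 83.1]
orientation: [0.0, 3.141, -0.0]
ft_force: [0.6, 0.2, -0.7]
finger_gap: 50.0
grip_force: 0.0
```

Request:
play_rows(motion="0 0 0 0 0 0;0 0 0 0 0 0;0 0 0 0 0 0;0 0 0 0 0 0;0 0 0 0 0 0", hand=10)

```text
clock: 5.92
tool_pos: [460.1, -294.5, 83.7]
orientation: [-0.001, 3.14, -0.0]
ft_force: [0.0, 1.7, 6.0]
finger_gap: 23.5
grip_force: 58.5
```

Request:
play_rows(motion="0 0 -5 0 0 0;0 0 -15 0 0 0;0 0 -30 0 0 0;0 0 -30 0 0 0;0 0 -30 0 0 0")

```text
clock: 6.33
tool_pos: [459.8, -294.7, 113.5]
orientation: [-0.0, 3.14, -0.001]
ft_force: [-1.1, 0.2, -3.7]
finger_gap: 23.8
grip_force: 59.1
```

```bash
python3 - <<'E'
from h import *
s=env.get_state();print(s["tool_pos"].round(1),s["finger_gap"],s["grip_force"],s["ft_force"])
I,D=vision.read_camera("scene")
c=I[150:270,130:290,::-1]
cv2.imwrite("pics/s2.png",cv2.resize(c,(800,600),interpolation=cv2.INTER_CUBIC))
E
```

```text
[ 459.8 -294.7  113.5] 23.84176698981816 59.149927496910095 [-1.06664307  0.15196277 -3.72976828]
```

View pics/s2.png

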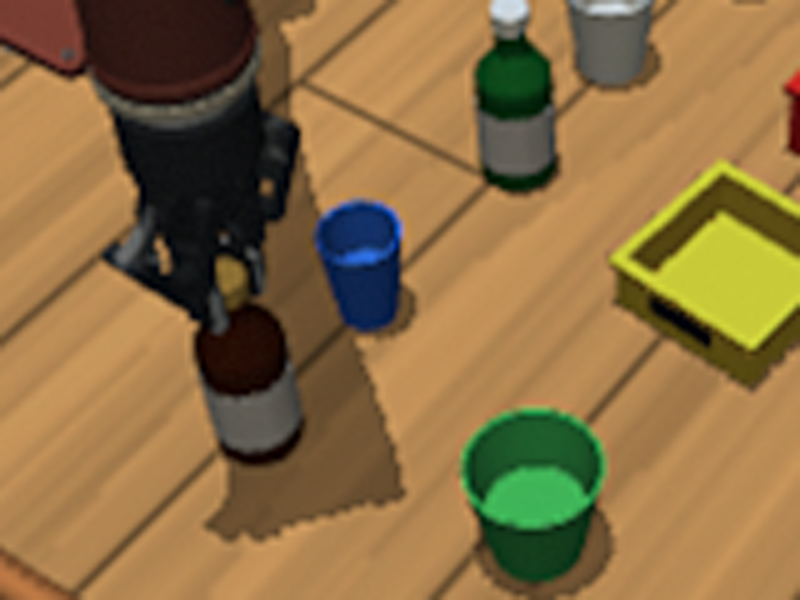

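Request:
play_rows(motion="0 0 -20 0 0 0;0 0 -50 0 0 0;0 0 -85 0 0 0;0 0 -120 0 0 0;0 0 -142 0 0 0")

```text
clock: 6.8
tool_pos: [459.5, -294.9, 257.4]
orientation: [0.0, 3.14, -0.001]
ft_force: [1.7, -1.0, -3.0]
finger_gap: 23.4
grip_force: 59.8
```

Request:
play_rows(motion="-4 14 0 0 0 0;-12 38 0 0 0 0;-22 71 0 0 0 0;-33 105 0 0 0 0;-43 138 0 0 0 0")

```text
clock: 7.22
tool_pos: [502.1, -154.7, 254.0]
orientation: [-0.0, -3.141, -0.001]
ft_force: [0.2, -0.2, -3.8]
finger_gap: 23.3
grip_force: 59.6
```

Request:
play_rows(motion="-10 33 0 0 0 0;-21 67 0 0 0 0;-32 100 0 0 0 0;-42 133 0 0 0 0;-53 167 0 0 0 0")

```text
clock: 7.63
tool_pos: [555.0, 12.0, 253.8]
orientation: [-0.0, -3.14, 0.0]
ft_force: [1.5, -1.2, -3.0]
finger_gap: 23.3
grip_force: 59.6
```

Request:
play_rows(motion="-10 33 0 0 0 0;-21 67 0 0 0 0;-32 100 0 0 0 0;-42 133 0 0 0 0;-53 167 0 0 0 0")

```text
clock: 8.05
tool_pos: [608.0, 179.0, 253.5]
orientation: [0.0, -3.14, 0.001]
ft_force: [1.6, -0.2, -2.9]
finger_gap: 23.6
grip_force: 59.6
```

Request:
play_rows(motion="-9 29 0 0 0 0;-17 53 0 0 0 0;-22 69 0 0 0 0;-25 78 0 0 0 0;-25 80 0 0 0 0")

```text
clock: 8.47
tool_pos: [632.8, 259.5, 252.9]
orientation: [0.004, -3.139, 0.001]
ft_force: [-0.4, 0.1, -3.4]
finger_gap: 23.7
grip_force: 59.6
```

Request:
play_rows(motion="0 0 0 0 0 0;0 0 0 0 0 0;0 0 0 0 0 0;0 0 0 0 0 0")

```text
clock: 8.8
tool_pos: [633.3, 256.1, 255.3]
orientation: [0.002, 3.141, 0.0]
ft_force: [0.2, 0.2, -2.7]
finger_gap: 23.8
grip_force: 59.6
```

```bash
python3 - <<'E'
from meas import *
s=env.get_state();print(s["tool_pos"].round(1),s["finger_gap"],s["grip_force"])
I,D=vision.read_camera("scene");C=cloud("scene",D)
m=(D>0)&(abs(C[...,0]-634)<70)&(abs(C[...,1]-258)<70)&(C[...,2]>120)&(C[...,2]<300);P=C[m]
print(P[:,2].min());
for a in range(150,300,10):
    q=P[(P[:,2]>=a)&(P[:,2]<a+10)]
    if len(q)>6:print(a,circ(q))
cv2.imwrite("pics/s3.png",cv2.resize(I[90:240,200:400,::-1],(800,600),interpolation=cv2.INTER_CUBIC))
E
```

```text
[633.3 256.1 255.3] 23.815379632488348 59.58150565624237
171.3382350142016
170 [629.7 260.4  28.6]
180 [631.  256.5  26.8]
190 [631.9 256.4  27.3]
200 [631.2 255.4  26.9]
210 [631.8 255.6  27. ]
220 [632.4 255.3  26.4]
230 [631.8 255.5  26.5]
240 [631.7 254.5  26.2]
250 [632.5 254.4  26. ]
260 [631.8 254.7  24.6]
270 [631.3 254.6  19.2]
280 [632.6 253.9  13.1]
290 [155940.7 -24281.8 157226. ]
```

View pics/s3.png

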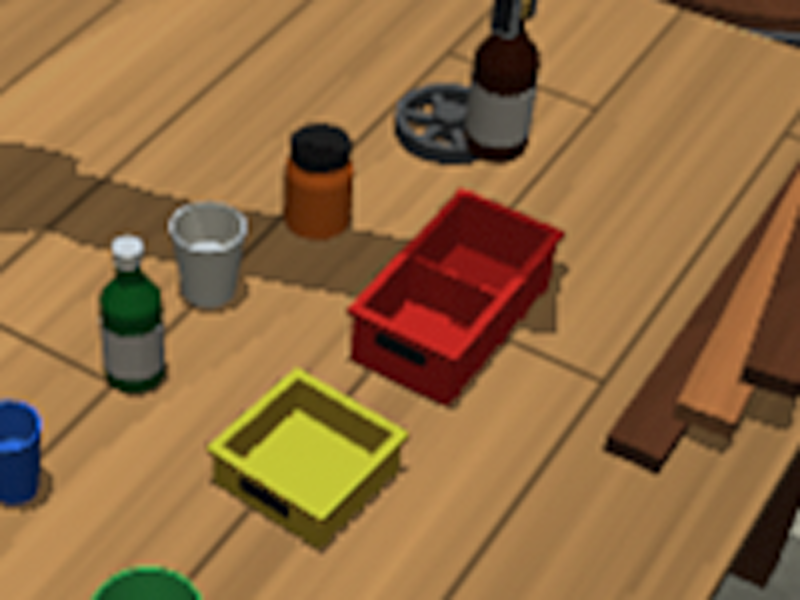

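Request:
play_rows(motion="-2 3 20 0 0 0;-2 3 50 0 0 0;-2 3 85 0 0 0;-2 3 115 0 0 0;-2 3 135 0 0 0")

```text
clock: 9.27
tool_pos: [633.7, 259.6, 116.6]
orientation: [-0.0, -3.139, 0.002]
ft_force: [0.1, 0.2, -3.5]
finger_gap: 23.6
grip_force: 59.6
```

Request:
play_rows(motion="0 0 8 0 0 0;0 0 14 0 0 0;0 0 19 0 0 0;0 0 22 0 0 0;0 0 24 0 0 0")

```text
clock: 9.68
tool_pos: [636.0, 260.8, 96.9]
orientation: [-0.0, 3.14, 0.001]
ft_force: [0.6, -0.3, -2.7]
finger_gap: 23.7
grip_force: 59.5
```

Request:
play_rows(motion="0 0 1 0 0 0;0 0 2 0 0 0;0 0 3 0 0 0;0 0 4 0 0 0;0 0 4 0 0 0")

```text
clock: 10.1
tool_pos: [635.2, 260.6, 91.8]
orientation: [0.0, -3.142, 0.0]
ft_force: [-0.7, -0.0, -2.3]
finger_gap: 23.6
grip_force: 59.5
```

Request:
play_rows(motion="0 0 1 0 0 0;0 0 2 0 0 0;0 0 2 0 0 0")

```text
clock: 10.35
tool_pos: [635.1, 260.5, 89.6]
orientation: [0.0, -3.141, 0.0]
ft_force: [0.3, 0.0, -3.3]
finger_gap: 23.5
grip_force: 59.5
```

Request:
play_rows(motion="0 0 0.5 0 0 0;0 0 1 0 0 0;0 0 1 0 0 0")

```text
clock: 10.6
tool_pos: [635.3, 260.6, 88.9]
orientation: [-0.0, 3.141, 0.0]
ft_force: [0.4, -0.1, -3.2]
finger_gap: 23.9
grip_force: 59.8
```

Request:
play_rows(motion="0 0 0.5 0 0 0;0 0 1 0 0 0;0 0 1 0 0 0")

```text
clock: 10.85
tool_pos: [635.9, 260.8, 88.8]
orientation: [-0.0, 3.14, 0.001]
ft_force: [-0.5, 1.0, 4.7]
finger_gap: 23.7
grip_force: 60.3
```

Request:
play_rows(motion="0 0 0 0 0 0;0 0 0 0 0 0;0 0 0 0 0 0;0 0 0 0 0 0", hand=50)

```text
clock: 11.18
tool_pos: [635.1, 260.5, 87.6]
orientation: [0.0, -3.141, 0.0]
ft_force: [-0.6, 0.8, -0.5]
finger_gap: 49.7
grip_force: 0.0
```

Request:
play_rows(motion="0 0 -15 0 0 0;0 0 -40 0 0 0;0 0 -75 0 0 0;0 0 -110 0 0 0;0 0 -110 0 0 0")

```text
clock: 11.6
tool_pos: [638.3, 261.4, 205.8]
orientation: [0.0, 3.132, 0.007]
ft_force: [0.3, -0.7, 1.5]
finger_gap: 50.2
grip_force: 0.0
```

Request:
play_rows(motion="100 -132 0 0 0 0;100 -132 0 0 0 0;100 -132 0 0 0 0;100 -132 0 0 0 0;100 -132 0 0 0 0")

```text
clock: 12.02
tool_pos: [531.9, 120.9, 197.8]
orientation: [-0.012, -3.14, 0.001]
ft_force: [1.2, -0.7, 0.1]
finger_gap: 50.1
grip_force: 0.0
```

Request:
play_rows(motion="98 -131 0 0 0 0;98 -131 0 0 0 0;98 -131 0 0 0 0;98 -131 0 0 0 0;98 -131 0 0 0 0")

```text
clock: 12.43
tool_pos: [434.1, -8.4, 197.9]
orientation: [-0.011, -3.141, -0.002]
ft_force: [0.8, -0.5, 0.2]
finger_gap: 49.8
grip_force: 0.0
```

Request:
play_rows(motion="0 0 0 0 0 0;0 0 0 0 0 0;0 0 0 0 0 0")

```text
clock: 12.68
tool_pos: [437.7, -1.6, 197.9]
orientation: [-0.002, 3.141, -0.0]
ft_force: [-0.8, -0.1, -0.3]
finger_gap: 49.8
grip_force: 0.0
```

```bash
python3 - <<'E'
from meas import *
s=env.get_state();print(s["tool_pos"].round(1),s["finger_gap"],s["grip_force"])
I,D=vision.read_camera("top");C=cloud("top",D);P=C[D>0]
P=P[(P[:,2]>142)&(P[:,2]<160)&(np.hypot(P[:,0]-634,P[:,1]-258)<40)];print(len(P),P.mean(0))
E
```

```text
[437.7  -1.6 197.9] 49.762170564659 0.0
56 [634.14725609 259.24148067 154.49064381]
```

Brown is in the bay. Now the green bottle: descend 110 to z≈88.

Request:
play_rows(motion="0 -1 30 0 0 0;0 -1 60 0 0 0;0 -1 82 0 0 0;0 -1 95 0 0 0;0 -1 101 0 0 0")

```text
clock: 13.15
tool_pos: [436.2, -3.1, 94.6]
orientation: [0.002, -3.138, 0.003]
ft_force: [0.3, -0.0, 0.3]
finger_gap: 50.0
grip_force: 0.0
```

Request:
play_rows(motion="0 0 5 0 0 0;0 0 9 0 0 0;0 0 9 0 0 0;0 0 9 0 0 0")

```text
clock: 13.48
tool_pos: [437.8, -3.3, 88.4]
orientation: [-0.0, 3.141, 0.0]
ft_force: [-0.6, -0.3, -0.2]
finger_gap: 50.2
grip_force: 0.0
```

Request:
play_rows(motion="0 0 0 0 0 0;0 0 0 0 0 0;0 0 0 0 0 0;0 0 0 0 0 0;0 0 0 0 0 0", hand=10)

```text
clock: 13.9
tool_pos: [438.1, -3.1, 88.6]
orientation: [-0.001, 3.14, 0.001]
ft_force: [0.2, 1.8, 6.4]
finger_gap: 23.4
grip_force: 58.7
```

Request:
play_rows(motion="0 0 -5 0 0 0;0 0 -15 0 0 0;0 0 -30 0 0 0;0 0 -30 0 0 0;0 0 -30 0 0 0")

```text
clock: 14.32
tool_pos: [437.7, -3.4, 118.5]
orientation: [-0.0, 3.14, 0.001]
ft_force: [-0.9, -0.3, -2.9]
finger_gap: 23.7
grip_force: 59.1
```

Request:
play_rows(motion="0 0 -15 0 0 0;0 0 -40 0 0 0;0 0 -70 0 0 0;0 0 -90 0 0 0;0 0 -100 0 0 0")

```text
clock: 14.73
tool_pos: [438.0, -3.4, 219.7]
orientation: [-0.0, 3.139, 0.001]
ft_force: [0.0, -0.3, -3.2]
finger_gap: 23.5
grip_force: 59.5
```

Request:
play_rows(motion="-9 8 0 0 0 0;-28 24 0 0 0 0;-53 46 0 0 0 0;-80 69 0 0 0 0;-106 91 0 0 0 0")

```text
clock: 15.15
tool_pos: [544.0, 89.3, 215.5]
orientation: [0.001, -3.14, 0.001]
ft_force: [1.4, -1.2, -2.3]
finger_gap: 23.3
grip_force: 59.4
```

Request:
play_rows(motion="-26 22 0 0 0 0;-52 45 0 0 0 0;-74 63 0 0 0 0;-87 75 0 0 0 0;-92 79 0 0 0 0")

```text
clock: 15.57
tool_pos: [635.8, 169.9, 213.6]
orientation: [0.005, -3.138, 0.003]
ft_force: [-0.0, 0.2, -4.0]
finger_gap: 23.9
grip_force: 59.4
```

Request:
play_rows(motion="0 0 15 0 0 0;0 0 40 0 0 0;0 0 70 0 0 0;0 0 90 0 0 0;0 0 102 0 0 0")

```text
clock: 15.98
tool_pos: [632.8, 165.6, 111.1]
orientation: [-0.001, -3.136, 0.004]
ft_force: [-0.6, 0.5, -2.2]
finger_gap: 23.3
grip_force: 59.5
```

Request:
play_rows(motion="0 0 6 0 0 0;0 0 11 0 0 0;0 0 15 0 0 0;0 0 18 0 0 0;0 0 18 0 0 0")

```text
clock: 16.4
tool_pos: [635.5, 166.6, 98.1]
orientation: [-0.0, 3.141, 0.0]
ft_force: [-0.1, 0.2, -2.9]
finger_gap: 23.0
grip_force: 59.5
```

Contact expected near 93.5.

Request:
play_rows(motion="0 0 1 0 0 0;0 0 2 0 0 0;0 0 3 0 0 0;0 0 3 0 0 0")

```text
clock: 16.73
tool_pos: [635.3, 166.6, 94.9]
orientation: [-0.0, 3.141, 0.0]
ft_force: [0.0, -0.5, -2.6]
finger_gap: 23.6
grip_force: 59.5
```

Request:
play_rows(motion="0 0 0.5 0 0 0;0 0 1 0 0 0;0 0 1 0 0 0")

```text
clock: 16.98
tool_pos: [635.3, 166.6, 93.9]
orientation: [-0.0, 3.141, -0.0]
ft_force: [0.2, 0.1, -2.3]
finger_gap: 23.5
grip_force: 59.5
```

Request:
play_rows(motion="0 0 0.5 0 0 0;0 0 1 0 0 0;0 0 1 0 0 0")

```text
clock: 17.23
tool_pos: [636.0, 166.8, 93.8]
orientation: [-0.0, 3.14, 0.001]
ft_force: [-1.2, -0.4, 5.4]
finger_gap: 23.4
grip_force: 60.1
```

Request:
play_rows(motion="0 0 0 0 0 0;0 0 0 0 0 0;0 0 0 0 0 0;0 0 0 0 0 0", hand=50)

```text
clock: 17.57
tool_pos: [635.1, 166.5, 92.6]
orientation: [0.0, -3.141, 0.0]
ft_force: [-0.6, -0.4, -0.3]
finger_gap: 50.0
grip_force: 0.0
```

Request:
play_rows(motion="0 0 -15 0 0 0;0 0 -40 0 0 0;0 0 -75 0 0 0;0 0 -105 0 0 0;0 0 -105 0 0 0")

```text
clock: 17.98
tool_pos: [638.2, 166.9, 204.7]
orientation: [0.0, 3.133, 0.005]
ft_force: [0.8, -0.5, 1.7]
finger_gap: 50.1
grip_force: 0.0
```

Request:
play_rows(motion="176 95 0 0 0 0;176 95 0 0 0 0;176 95 0 0 0 0;176 95 0 0 0 0;176 95 0 0 0 0", hand=80)

```text
clock: 18.4
tool_pos: [456.4, 262.9, 197.6]
orientation: [0.003, -3.141, -0.001]
ft_force: [-0.2, 0.3, 1.3]
finger_gap: 80.2
grip_force: 0.0
```

Request:
play_rows(motion="0 0 0 0 0 0;0 0 0 0 0 0;0 0 0 0 0 0")

```text
clock: 18.65
tool_pos: [459.6, 261.2, 198.0]
orientation: [-0.0, 3.141, 0.0]
ft_force: [0.7, -0.8, 0.0]
finger_gap: 79.3
grip_force: 0.0
```

```bash
python3 - <<'E'
from meas import *
s=env.get_state();print(s["tool_pos"].round(1),s["finger_gap"],s["grip_force"])
I,D=vision.read_camera("top");C=cloud("top",D);Q=C[D>0]
P=Q[(Q[:,2]>142)&(Q[:,2]<160)&(np.hypot(Q[:,0]-634,Q[:,1]-166)<40)];print(len(P),P.mean(0))
n="scene"
I,D=vision.read_camera(n);C=cloud(n,D);P=C[D>0]
P=P[(abs(P[:,0]-460)<40)&(abs(P[:,1]-262)<90)&(P[:,2]>120)&(P[:,2]<300)];print(P[:,2].min())
for a in range(200,290,10):
    q=P[(P[:,2]>=a)&(P[:,2]<a+10)]
    if len(q):print(a,q.min(0),q.max(0))
cv2.imwrite("pics/s4.png",cv2.resize(I[60:210,220:420,::-1],(800,600),interpolation=cv2.INTER_CUBIC))
E
```

```text
[459.6 261.2 198. ] 79.30929393193934 0.0
55 [632.88438053 166.30793519 154.07170052]
245.10527330792877
240 [450.88534963 213.77353437 245.10527331] [466.80588308 302.25443172 249.22770601]
250 [448.27383272 205.82532395 250.08944418] [470.13234112 302.21377904 259.91055504]
260 [449.5893651  203.51236519 260.05226221] [471.0187503  305.0561827  269.99359663]
270 [449.63369034 201.80780254 270.41578964] [472.24148831 303.96972033 279.80028755]
280 [447.80028364 201.42650334 280.01743279] [472.02657416 306.82499845 289.54489788]
```

View pics/s4.png

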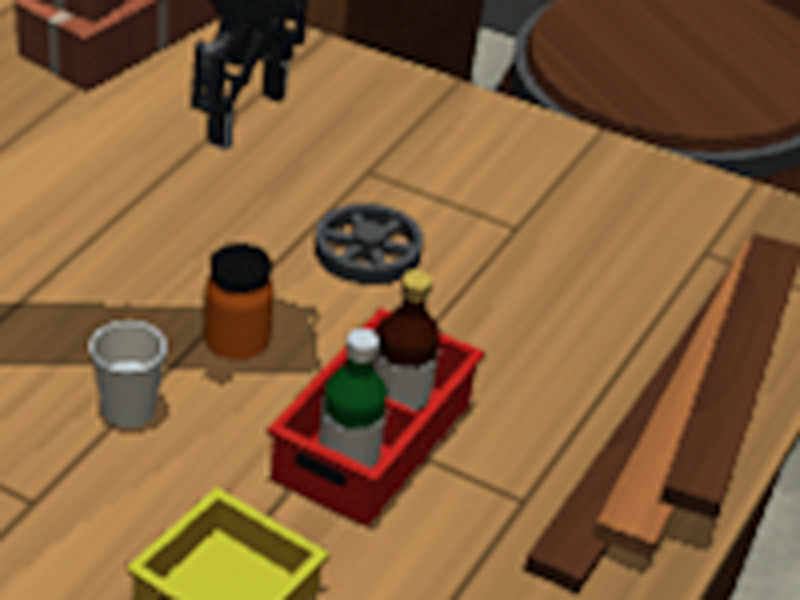

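Request:
play_rows(motion="0 0 35 0 0 0;0 0 75 0 0 0;0 0 110 0 0 0;0 0 135 0 0 0;0 0 150 0 0 0")

```text
clock: 19.17
tool_pos: [458.7, 259.2, 44.3]
orientation: [-0.004, -3.139, 0.005]
ft_force: [-0.8, -0.5, 0.6]
finger_gap: 80.2
grip_force: 0.0
```

Request:
play_rows(motion="0 0 10 0 0 0;0 0 18 0 0 0;0 0 22 0 0 0;0 0 22 0 0 0;0 0 22 0 0 0")

```text
clock: 19.58
tool_pos: [459.9, 261.7, 26.5]
orientation: [0.0, 3.141, 0.001]
ft_force: [0.7, 0.3, -0.0]
finger_gap: 79.9
grip_force: 0.0
```

Request:
play_rows(motion="0 0 0 0 0 0;0 0 0 0 0 0;0 0 0 0 0 0;0 0 0 0 0 0;0 0 0 0 0 0", hand=45)

```text
clock: 20.0
tool_pos: [460.3, 263.1, 27.6]
orientation: [-0.001, 3.139, 0.004]
ft_force: [-1.4, 1.6, 6.6]
finger_gap: 56.7
grip_force: 64.4
```

Request:
play_rows(motion="0 0 -5 0 0 0;0 0 -15 0 0 0;0 0 -30 0 0 0;0 0 -30 0 0 0;0 0 -30 0 0 0")

```text
clock: 20.42
tool_pos: [459.8, 261.9, 56.7]
orientation: [-0.0, 3.14, 0.002]
ft_force: [-0.6, -0.3, -2.6]
finger_gap: 56.3
grip_force: 65.7
```

```bash
python3 - <<'E'
from meas import *
I,D=vision.read_camera("scene")
cv2.imwrite("pics/s5.png",cv2.resize(I[90:180,240:360,::-1],(640,480),interpolation=cv2.INTER_CUBIC))
E
```

```text
(no output)
```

View pics/s5.png

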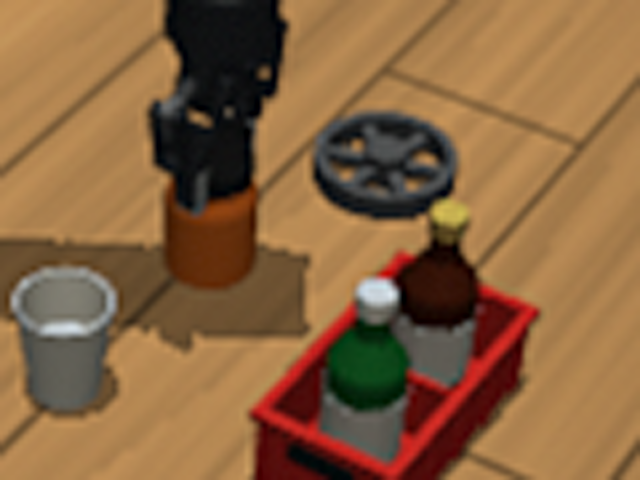

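Request:
play_rows(motion="0 0 -15 0 0 0;0 0 -40 0 0 0;0 0 -65 0 0 0;0 0 -80 0 0 0;0 0 -80 0 0 0")

```text
clock: 20.88
tool_pos: [460.6, 262.4, 138.4]
orientation: [-0.0, 3.138, 0.004]
ft_force: [0.2, 0.7, -2.1]
finger_gap: 56.7
grip_force: 66.1
```

Request:
play_rows(motion="-4 -15 0 0 0 0;-11 -45 0 0 0 0;-19 -80 0 0 0 0;-28 -115 0 0 0 0;-37 -145 0 0 0 0")

```text
clock: 21.3
tool_pos: [495.4, 113.9, 134.1]
orientation: [-0.001, -3.14, 0.002]
ft_force: [1.3, 0.1, -2.6]
finger_gap: 56.6
grip_force: 66.1
```

Request:
play_rows(motion="-17 -27 0 0 0 0;-42 -52 0 0 0 0;-67 -77 0 0 0 0;-92 -100 0 0 0 0;-110 -118 0 0 0 0")

```text
clock: 21.72
tool_pos: [607.0, -4.0, 133.9]
orientation: [-0.001, -3.14, 0.002]
ft_force: [-0.6, 0.1, -3.2]
finger_gap: 56.4
grip_force: 66.1
```

Request:
play_rows(motion="-11 -10 0 0 0 0;-17 -15 0 0 0 0;-18 -15 0 0 0 0;-18 -15 0 0 0 0;-18 -15 0 0 0 0")

```text
clock: 22.13
tool_pos: [623.4, -15.0, 135.1]
orientation: [0.002, -3.14, -0.001]
ft_force: [-0.6, 0.8, -3.1]
finger_gap: 56.7
grip_force: 66.2
```

```bash
python3 - <<'E'
from meas import *
s=env.get_state();print(s["tool_pos"].round(1),s["finger_gap"],s["grip_force"])
I,D=vision.read_camera("scene");C=cloud("scene",D)
m=(D>0)&(abs(C[...,0]-624)<70)&(abs(C[...,1]+16)<70)&(C[...,2]>80)&(C[...,2]<300);P=C[m]
print(P[:,2].min());
for a in range(100,190,10):
    q=P[(P[:,2]>=a)&(P[:,2]<a+10)]
    if len(q)>6:print(a,circ(q))
E
```

```text
[623.4 -15.  135.1] 56.738687880401095 66.1575749097392
106.02239875742794
100 [  68580.2 -151665.7  166153.1]
110 [619.8 -14.4  33.2]
120 [620.  -15.   32.9]
130 [619.8 -14.9  33.4]
140 [620.  -15.2  33.2]
150 [620.  -16.1  32.9]
160 [619.6 -15.5  33.3]
170 [620.  -16.4  30.4]
180 [137923.1 -88277.4 163198.2]
```

Request:
play_rows(motion="-3 -2 15 0 0 0;-3 -2 40 0 0 0;-3 -2 65 0 0 0;-3 -2 82 0 0 0;-3 -2 90 0 0 0")

```text
clock: 22.6
tool_pos: [625.2, -16.9, 43.4]
orientation: [0.003, -3.138, -0.001]
ft_force: [0.1, -0.0, -3.0]
finger_gap: 56.4
grip_force: 66.2
```

Request:
play_rows(motion="0 0 3 0 0 0;0 0 5 0 0 0;0 0 7 0 0 0;0 0 8 0 0 0;0 0 8 0 0 0")

```text
clock: 23.02
tool_pos: [627.7, -18.3, 38.6]
orientation: [-0.0, 3.14, 0.0]
ft_force: [0.6, 0.5, -2.8]
finger_gap: 56.2
grip_force: 66.2
```

Request:
play_rows(motion="0 0 1 0 0 0;0 0 2 0 0 0;0 0 2 0 0 0;0 0 2 0 0 0")

```text
clock: 23.35
tool_pos: [627.3, -18.4, 35.9]
orientation: [-0.0, 3.142, -0.0]
ft_force: [-0.2, -0.7, -3.3]
finger_gap: 56.4
grip_force: 66.2
```

Request:
play_rows(motion="0 0 0.5 0 0 0;0 0 1 0 0 0;0 0 1 0 0 0")

```text
clock: 23.6
tool_pos: [627.2, -18.4, 34.7]
orientation: [0.0, -3.141, 0.0]
ft_force: [-0.2, 0.4, -1.8]
finger_gap: 56.3
grip_force: 66.2
```

Request:
play_rows(motion="0 0 0.5 0 0 0;0 0 1 0 0 0;0 0 1 0 0 0")

```text
clock: 23.85
tool_pos: [627.2, -18.4, 33.7]
orientation: [0.0, -3.141, 0.0]
ft_force: [-0.2, -0.0, -3.3]
finger_gap: 56.4
grip_force: 66.2
```

Request:
play_rows(motion="0 0 0.5 0 0 0;0 0 1 0 0 0;0 0 1 0 0 0")

```text
clock: 24.1
tool_pos: [627.2, -18.4, 32.8]
orientation: [0.0, -3.142, 0.0]
ft_force: [-0.2, 0.3, -2.2]
finger_gap: 56.5
grip_force: 66.2
```

Request:
play_rows(motion="0 0 0.5 0 0 0;0 0 1 0 0 0;0 0 1 0 0 0")

```text
clock: 24.35
tool_pos: [627.8, -18.4, 32.6]
orientation: [-0.0, 3.141, 0.0]
ft_force: [-2.1, 0.4, 4.9]
finger_gap: 56.0
grip_force: 67.1
```

Request:
play_rows(motion="0 0 0 0 0 0;0 0 0 0 0 0")

```text
clock: 24.52
tool_pos: [627.8, -18.4, 32.6]
orientation: [-0.0, 3.141, 0.0]
ft_force: [-2.2, -0.1, 5.0]
finger_gap: 56.3
grip_force: 67.1
```

Request:
play_rows(motion="0 0 0 0 0 0;0 0 0 0 0 0;0 0 0 0 0 0;0 0 0 0 0 0", hand=82)

```text
clock: 24.85
tool_pos: [627.2, -18.5, 31.7]
orientation: [0.0, -3.142, 0.0]
ft_force: [-0.3, 0.4, -0.1]
finger_gap: 81.8
grip_force: 0.0
```

Request:
play_rows(motion="0 0 -15 0 0 0;0 0 -40 0 0 0;0 0 -75 0 0 0;0 0 -105 0 0 0;0 0 -105 0 0 0", hand=85)

```text
clock: 25.27
tool_pos: [630.6, -19.0, 143.2]
orientation: [0.001, 3.133, 0.001]
ft_force: [0.9, 0.7, 0.2]
finger_gap: 85.1
grip_force: 0.0
```

Request:
play_rows(motion="160 114 0 0 0 0;160 114 0 0 0 0;160 114 0 0 0 0;160 114 0 0 0 0;160 114 0 0 0 0")

```text
clock: 25.68
tool_pos: [464.4, 97.3, 136.3]
orientation: [0.003, -3.141, -0.001]
ft_force: [0.8, 0.6, 0.6]
finger_gap: 85.0
grip_force: 0.0
```

Request:
play_rows(motion="38 27 0 0 0 0;38 27 0 0 0 0;38 27 0 0 0 0;38 27 0 0 0 0;38 27 0 0 0 0")

```text
clock: 26.1
tool_pos: [430.3, 121.7, 136.9]
orientation: [0.002, 3.141, -0.0]
ft_force: [-0.9, 0.8, -0.7]
finger_gap: 85.2
grip_force: 0.0
```

```bash
python3 - <<'E'
from meas import *
s=env.get_state();print(s["tool_pos"].round(1),s["finger_gap"],s["grip_force"])
I,D=vision.read_camera("scene");C=cloud("scene",D);P=C[D>0]
for n,x,y,h,w in(("white",428,122,78,55),("jar",622,-17,95,45)):
    q=P[(np.hypot(P[:,0]-x,P[:,1]-y)<w)&(P[:,2]>h-8)&(P[:,2]<h+8)];print(n,circ(q))
cv2.imwrite("pics/s6.png",cv2.resize(I[60:300,150:470,::-1],(800,600),interpolation=cv2.INTER_CUBIC))
E
```

```text
[430.3 121.7 136.9] 85.15376993355356 0.0
white [427.4 121.9  32.1]
jar [626.5 -23.   21.8]
```

View pics/s6.png

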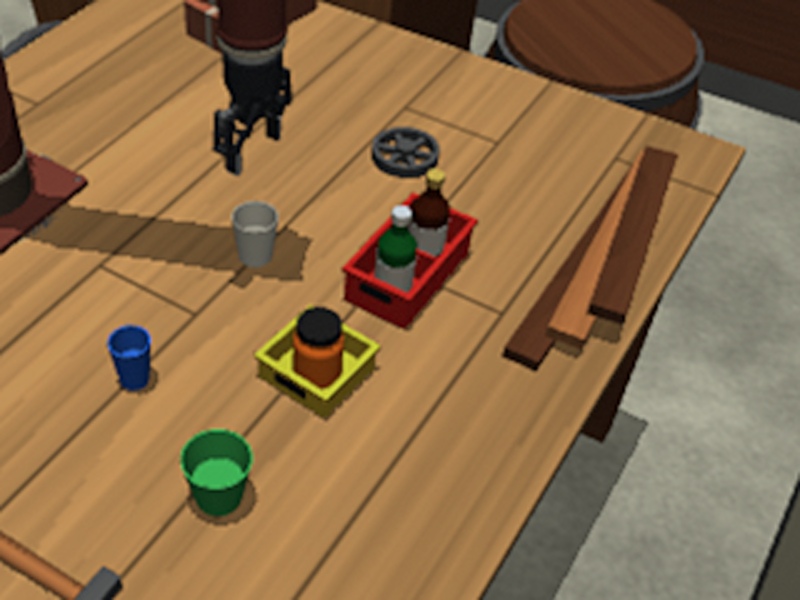

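Request:
play_rows(motion="1 0 20 0 0 0;1 0 50 0 0 0;1 0 80 0 0 0;1 0 98 0 0 0;1 0 108 0 0 0")

```text
clock: 26.57
tool_pos: [427.6, 120.7, 26.4]
orientation: [-0.003, -3.139, 0.004]
ft_force: [0.0, -0.9, 0.2]
finger_gap: 85.0
grip_force: 0.0
```

Request:
play_rows(motion="0 0 8 0 0 0;0 0 15 0 0 0;0 0 21 0 0 0;0 0 21 0 0 0;0 0 21 0 0 0")

```text
clock: 26.98
tool_pos: [428.6, 122.6, 8.2]
orientation: [0.0, 3.141, 0.0]
ft_force: [0.5, 0.2, -0.0]
finger_gap: 84.7
grip_force: 0.0
```

Request:
play_rows(motion="0 0 0 0 0 0;0 0 0 0 0 0;0 0 0 0 0 0;0 0 0 0 0 0;0 0 0 0 0 0", hand=56)

```text
clock: 27.4
tool_pos: [429.2, 123.0, 9.0]
orientation: [-0.0, 3.14, 0.002]
ft_force: [-0.1, -0.2, 6.8]
finger_gap: 64.2
grip_force: 63.8
```

Request:
play_rows(motion="0 0 -5 0 0 0;0 0 -15 0 0 0;0 0 -30 0 0 0;0 0 -30 0 0 0;0 0 -30 0 0 0")

```text
clock: 27.82
tool_pos: [429.0, 123.1, 38.9]
orientation: [-0.001, 3.14, 0.002]
ft_force: [-0.3, 0.8, -0.8]
finger_gap: 64.1
grip_force: 66.0
```

```bash
python3 - <<'E'
from meas import *
I,D=vision.read_camera("scene")
cv2.imwrite("pics/s7.png",cv2.resize(I[90:180,200:320,::-1],(640,480),interpolation=cv2.INTER_CUBIC))
E
```

```text
(no output)
```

View pics/s7.png

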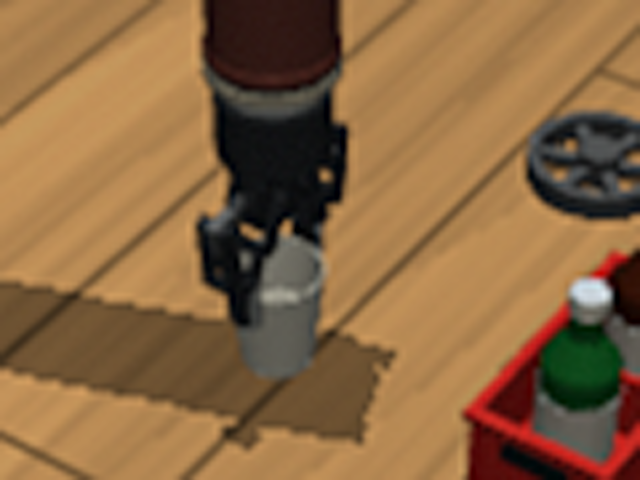

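Request:
play_rows(motion="0 0 -15 0 0 0;0 0 -40 0 0 0;0 0 -70 0 0 0;0 0 -90 0 0 0;0 0 -95 0 0 0")

```text
clock: 28.28
tool_pos: [429.6, 123.2, 135.5]
orientation: [-0.0, 3.138, 0.003]
ft_force: [0.3, 0.8, -0.7]
finger_gap: 64.3
grip_force: 66.2
```

Request:
play_rows(motion="-7 -13 0 0 0 0;-20 -36 0 0 0 0;-36 -66 0 0 0 0;-53 -96 0 0 0 0;-70 -127 0 0 0 0")

```text
clock: 28.7
tool_pos: [498.2, -5.6, 131.8]
orientation: [0.002, -3.141, 0.0]
ft_force: [0.7, 0.2, -0.6]
finger_gap: 64.1
grip_force: 66.2
```

Request:
play_rows(motion="-17 -31 0 0 0 0;-34 -62 0 0 0 0;-51 -93 0 0 0 0;-68 -124 0 0 0 0;-84 -154 0 0 0 0")

```text
clock: 29.12
tool_pos: [582.4, -159.9, 131.2]
orientation: [0.001, -3.14, 0.001]
ft_force: [-0.3, 0.3, -0.4]
finger_gap: 64.3
grip_force: 66.2
```

Request:
play_rows(motion="-16 -29 0 0 0 0;-29 -53 0 0 0 0;-40 -72 0 0 0 0;-47 -85 0 0 0 0;-49 -89 0 0 0 0")

```text
clock: 29.53
tool_pos: [630.7, -250.3, 130.7]
orientation: [-0.004, -3.139, 0.003]
ft_force: [-0.6, 0.4, 0.2]
finger_gap: 64.2
grip_force: 66.2
```

Request:
play_rows(motion="0 0 0 0 0 0;0 0 0 0 0 0;0 0 0 0 0 0;0 0 0 0 0 0")

```text
clock: 29.87
tool_pos: [631.3, -245.9, 132.8]
orientation: [-0.003, 3.142, 0.001]
ft_force: [-0.6, -0.5, -0.4]
finger_gap: 64.1
grip_force: 66.2
```

```bash
cat > pot.py <<'E'
from meas import *
import sys
hb=float(sys.argv[1]);x0,y0=632,-248
s=env.get_state();print(s["tool_pos"].round(1),s["finger_gap"],s["grip_force"])
def cone(P,off=28):
    # fit outer cone: centre x,y, tilt slopes, r0, k
    f=lambda q:np.hypot(P[:,0]-q[0]-q[4]*(P[:,2]-q5),P[:,1]-q[1]-q[5]*(P[:,2]-q5))-(q[2]+q[3]*(P[:,2]-q5))
    q5=P[:,2].mean();r=least_squares(f,[x0,y0,30,.1,0,0],loss="soft_l1");return r.x.round(2),round(q5,1),len(P),P[:,2].min().round(1)
I,D=vision.read_camera("scene");C=cloud("scene",D)
# outer surface of held pot: camera side, pick by colour
hsv=cv2.cvtColor(I,cv2.COLOR_RGB2HSV)
for nm,lo,hi in(("held",hb-3,hb+50),("green",5,84)):
    m=(D>0)&(np.hypot(C[...,0]-x0,C[...,1]-y0)<50)&(C[...,2]>lo)&(C[...,2]<hi)
    if nm=="green": m&=(hsv[...,0]>45)&(hsv[...,0]<85)&(hsv[...,1]>100);
    P=C[m]
    if nm=="green":
        q=P[P[:,2]>74];print("green rim",circ(q))
    else:
        for a in range(int(lo),int(hi),10):
            q=P[(P[:,2]>=a)&(P[:,2]<a+10)]
            if len(q)>8:print(a,len(q),circ(q))
I,D=vision.read_camera("top");C=cloud("top",D);P=C[D>0]
q=P[(np.hypot(P[:,0]-x0,P[:,1]-y0)<50)&(P[:,2]>73)&(P[:,2]<88)]
if len(q)>5: print("top view green rim",circ(q),len(q))
E
python3 pot.py 122
```

```text
[ 631.3 -245.9  132.8] 64.1490413672156 66.23516372346785
119 16 [ 217453.6 -273513.9  348817.3]
129 31 [ 294397.7 -325369.3  438160.7]
139 33 [ 629.4 -246.3   26.8]
149 77 [ 634.5 -250.2   22.7]
159 83 [ 632.4 -248.1   26.2]
169 18 [ 630.4 -248.2   28.5]
green rim [ 631.8 -248.5   39.8]
top view green rim [ 634.9 -260.6   52.7] 8
```

Request:
play_rows(motion="-2 -2 12 0 0 0;-2 -2 30 0 0 0;-2 -2 45 0 0 0;-2 -2 58 0 0 0;-2 -2 66 0 0 0")

```text
clock: 30.38
tool_pos: [632.5, -248.9, 64.6]
orientation: [0.001, -3.14, -0.001]
ft_force: [-0.2, 0.5, -0.4]
finger_gap: 64.0
grip_force: 66.2
```

Request:
play_rows(motion="0 0 5 0 0 0;0 0 10 0 0 0;0 0 14 0 0 0;0 0 17 0 0 0;0 0 17 0 0 0")

```text
clock: 30.8
tool_pos: [633.2, -249.4, 49.5]
orientation: [0.0, -3.141, -0.0]
ft_force: [-0.1, -0.3, -1.2]
finger_gap: 64.2
grip_force: 66.2
```

Request:
play_rows(motion="0 0 1 0 0 0;0 0 2 0 0 0;0 0 3 0 0 0;0 0 3 0 0 0")

```text
clock: 31.13
tool_pos: [633.3, -249.4, 46.8]
orientation: [-0.0, 3.142, 0.0]
ft_force: [-1.0, 0.6, -1.0]
finger_gap: 64.2
grip_force: 66.2
```

Request:
play_rows(motion="0 0 0.5 0 0 0;0 0 1 0 0 0;0 0 1 0 0 0")

```text
clock: 31.38
tool_pos: [633.3, -249.4, 45.8]
orientation: [0.0, -3.142, 0.0]
ft_force: [-0.2, -0.4, -0.3]
finger_gap: 64.2
grip_force: 66.2
```

Request:
play_rows(motion="0 0 0.5 0 0 0;0 0 1 0 0 0;0 0 1 0 0 0")

```text
clock: 31.63
tool_pos: [633.2, -249.4, 44.7]
orientation: [0.0, -3.141, -0.0]
ft_force: [-0.4, -0.6, -0.5]
finger_gap: 64.2
grip_force: 66.2
```

Request:
play_rows(motion="0 0 0.5 0 0 0;0 0 1 0 0 0;0 0 1 0 0 0")

```text
clock: 31.88
tool_pos: [633.6, -249.5, 44.3]
orientation: [-0.0, 3.141, -0.0]
ft_force: [-0.5, 0.6, 2.3]
finger_gap: 64.4
grip_force: 66.5
```

Request:
play_rows(motion="0 0 0.5 0 0 0;0 0 1 0 0 0;0 0 1 0 0 0")

```text
clock: 32.13
tool_pos: [634.0, -249.7, 44.1]
orientation: [-0.0, 3.14, -0.0]
ft_force: [-1.8, 1.2, 9.1]
finger_gap: 64.1
grip_force: 67.1
```

Request:
play_rows(motion="0 0 0 0 0 0;0 0 0 0 0 0;0 0 0 0 0 0;0 0 0 0 0 0", hand=83)

```text
clock: 32.47
tool_pos: [633.1, -249.4, 42.5]
orientation: [0.0, -3.141, -0.0]
ft_force: [-0.1, 0.4, -0.5]
finger_gap: 83.2
grip_force: 0.0
```

Request:
play_rows(motion="0 0 -15 0 0 0;0 0 -40 0 0 0;0 0 -75 0 0 0;0 0 -100 0 0 0;0 0 -100 0 0 0")

```text
clock: 32.88
tool_pos: [635.8, -251.3, 150.1]
orientation: [0.001, 3.133, -0.004]
ft_force: [0.2, -0.3, 0.1]
finger_gap: 82.8
grip_force: 0.0
```

Request:
play_rows(motion="160 70 0 0 0 0;160 70 0 0 0 0;160 70 0 0 0 0;160 70 0 0 0 0;160 70 0 0 0 0")

```text
clock: 33.3
tool_pos: [467.6, -177.7, 142.2]
orientation: [-0.001, -3.139, -0.008]
ft_force: [1.6, -1.3, -0.8]
finger_gap: 83.0
grip_force: 0.0
```

Request:
play_rows(motion="40 18 0 0 0 0;40 18 0 0 0 0;40 18 0 0 0 0;40 18 0 0 0 0;40 18 0 0 0 0")

```text
clock: 33.72
tool_pos: [434.4, -162.0, 143.5]
orientation: [0.0, 3.14, -0.001]
ft_force: [0.1, -0.2, 0.9]
finger_gap: 83.0
grip_force: 0.0
```

```bash
python3 - <<'E'
from meas import *
s=env.get_state();print(s["tool_pos"].round(1),s["finger_gap"],s["grip_force"])
for n in("scene","top"):
    I,D=vision.read_camera(n);C=cloud(n,D);P=C[D>0]
    for k,x,y,h,w in(("white",632,-248,113,55),("green",632,-248,80,55),("blue",432,-162,76,45)):
        q=P[(np.hypot(P[:,0]-x,P[:,1]-y)<w)&(P[:,2]>h-5)&(P[:,2]<h+6)]
        if len(q)>5:print(n,k,circ(q),len(q),q.mean(0).round(1))
    if n=="scene":cv2.imwrite("pics/s8.png",cv2.resize(I[120:300,130:370,::-1],(800,600),interpolation=cv2.INTER_CUBIC))
E
```

```text
[ 434.4 -162.   143.5] 82.96520548329072 0.0
scene white [ 632.3 -249.9   32. ] 97 [ 632.7 -249.5  111. ]
scene green [ 636.5 -252.1   32.7] 150 [ 635.2 -253.3   79.6]
scene blue [ 431.9 -162.3   26.1] 53 [ 431.1 -162.6   74.6]
top white [ 633.  -249.6   31.8] 72 [ 635.2 -252.5  113.3]
top green [ 630.2 -242.3   34.7] 117 [ 632.7 -248.3   80. ]
top blue [ 432.5 -164.3   27.5] 8 [ 418.6 -147.8   79.2]
```

View pics/s8.png

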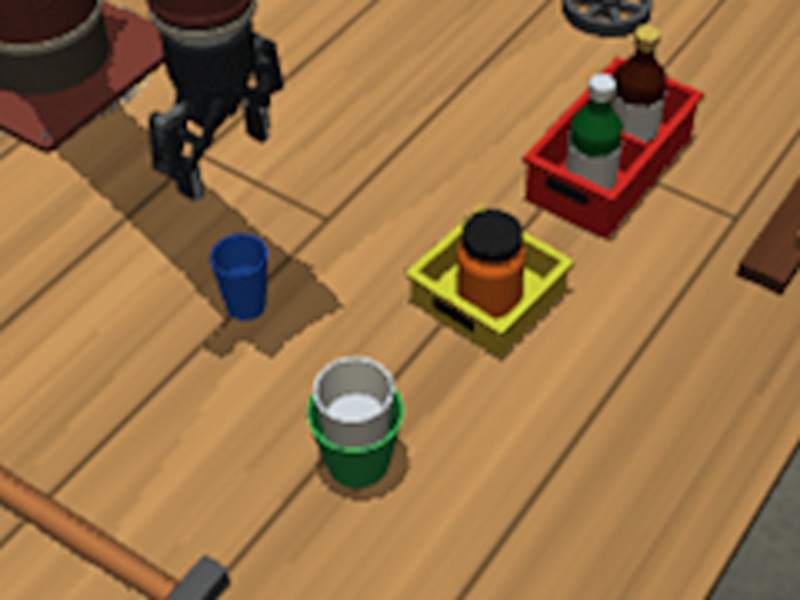

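Request:
play_rows(motion="0 0 20 0 0 0;0 0 50 0 0 0;0 0 80 0 0 0;0 0 104 0 0 0;0 0 115 0 0 0", hand=76)

```text
clock: 34.23
tool_pos: [431.7, -162.0, 24.9]
orientation: [-0.001, -3.137, 0.003]
ft_force: [-0.6, 0.5, 0.2]
finger_gap: 76.0
grip_force: 0.0
```

Request:
play_rows(motion="0 0 8 0 0 0;0 0 15 0 0 0;0 0 20 0 0 0;0 0 20 0 0 0;0 0 20 0 0 0")

```text
clock: 34.65
tool_pos: [433.8, -161.6, 8.4]
orientation: [-0.0, 3.141, -0.0]
ft_force: [0.2, -0.6, 0.5]
finger_gap: 76.1
grip_force: 0.0
```

Request:
play_rows(motion="0 0 0 0 0 0;0 0 0 0 0 0;0 0 0 0 0 0;0 0 0 0 0 0;0 0 0 0 0 0", hand=44)

```text
clock: 35.07
tool_pos: [434.7, -161.3, 9.2]
orientation: [-0.001, 3.139, 0.001]
ft_force: [-0.7, 2.1, 10.7]
finger_gap: 53.7
grip_force: 60.9
```

Request:
play_rows(motion="0 0 -5 0 0 0;0 0 -15 0 0 0;0 0 -40 0 0 0;0 0 -65 0 0 0;0 0 -80 0 0 0")

```text
clock: 35.48
tool_pos: [433.9, -162.2, 90.7]
orientation: [0.002, 3.139, -0.001]
ft_force: [0.7, 1.4, -0.9]
finger_gap: 53.6
grip_force: 63.1
```

Request:
play_rows(motion="0 0 -35 0 0 0;0 0 -65 0 0 0;0 0 -80 0 0 0;0 0 -80 0 0 0")

```text
clock: 35.82
tool_pos: [435.3, -162.2, 172.0]
orientation: [0.001, 3.135, 0.001]
ft_force: [0.5, -0.3, -0.6]
finger_gap: 53.1
grip_force: 63.3
```

Request:
play_rows(motion="-14 -6 0 0 0 0;-40 -17 0 0 0 0;-70 -31 0 0 0 0;-102 -45 0 0 0 0;-134 -59 0 0 0 0")

```text
clock: 36.23
tool_pos: [568.6, -220.5, 167.2]
orientation: [0.002, -3.141, -0.0]
ft_force: [-0.3, -0.0, 1.2]
finger_gap: 53.1
grip_force: 63.3
```

Request:
play_rows(motion="-28 -12 0 0 0 0;-48 -20 0 0 0 0;-60 -26 0 0 0 0;-66 -29 0 0 0 0;-66 -29 0 0 0 0")

```text
clock: 36.65
tool_pos: [633.3, -250.2, 167.0]
orientation: [-0.001, -3.14, 0.002]
ft_force: [-0.2, 0.1, -0.4]
finger_gap: 53.4
grip_force: 63.3
```

Request:
play_rows(motion="0 0 0 0 0 0;0 0 0 0 0 0;0 0 0 0 0 0;0 0 0 0 0 0")

```text
clock: 36.98
tool_pos: [632.9, -248.9, 168.3]
orientation: [-0.001, 3.141, 0.001]
ft_force: [0.0, -0.1, -0.6]
finger_gap: 53.4
grip_force: 63.3
```

```bash
python3 - <<'E'
from meas import *
s=env.get_state();print(s["tool_pos"].round(1),s["finger_gap"],s["grip_force"])
I,D=vision.read_camera("scene");C=cloud("scene",D)
hsv=cv2.cvtColor(I,cv2.COLOR_RGB2HSV)
m=(D>0)&(hsv[...,0]>100)&(hsv[...,0]<130)&(hsv[...,1]>120)&(np.hypot(C[...,0]-632,C[...,1]+248)<50)&(C[...,2]>120)
P=C[m];b=P[:,2].min();print("bottom",b,len(P))
P=P[P[:,2]<b+55]
f=lambda q:np.hypot(P[:,0]-q[0],P[:,1]-q[1])-(20+8*(P[:,2]-b)/76)
print(least_squares(f,[632,-248],loss="soft_l1").x)
cv2.imwrite("pics/s9.png",cv2.resize(I[130:280,150:350,::-1],(800,600),interpolation=cv2.INTER_CUBIC))
E
```

```text
[ 632.9 -248.9  168.3] 53.39377112017811 63.292833622545004
bottom 162.76327619866038 400
[ 629.3935927 -251.9620348]
```

View pics/s9.png

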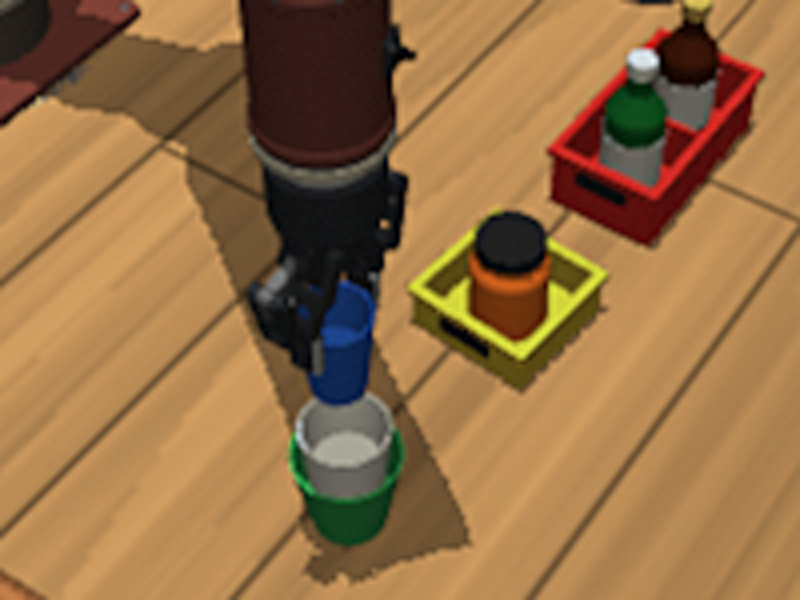

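Request:
play_rows(motion="-1 0 12 0 0 0;-1 0 30 0 0 0;-1 0 48 0 0 0;-1 0 62 0 0 0;-1 0 70 0 0 0")

```text
clock: 37.45
tool_pos: [633.3, -248.7, 95.2]
orientation: [0.0, -3.139, -0.001]
ft_force: [-0.6, -0.0, -0.2]
finger_gap: 53.3
grip_force: 63.3
```

Request:
play_rows(motion="0 0 5 0 0 0;0 0 9 0 0 0;0 0 13 0 0 0;0 0 15 0 0 0;0 0 15 0 0 0")

```text
clock: 37.87
tool_pos: [634.4, -249.5, 82.9]
orientation: [-0.0, 3.141, -0.0]
ft_force: [-0.1, 0.4, 0.0]
finger_gap: 53.3
grip_force: 63.3
```

Request:
play_rows(motion="0 0 0.5 0 0 0;0 0 1 0 0 0;0 0 1.5 0 0 0;0 0 2 0 0 0;0 0 2 0 0 0")

```text
clock: 38.28
tool_pos: [634.3, -249.4, 80.9]
orientation: [-0.0, 3.142, 0.0]
ft_force: [0.2, 0.7, -0.6]
finger_gap: 53.4
grip_force: 63.3
```

Request:
play_rows(motion="0 0 0.5 0 0 0;0 0 1 0 0 0;0 0 1 0 0 0")

```text
clock: 38.53
tool_pos: [634.2, -249.4, 79.7]
orientation: [0.0, -3.141, -0.0]
ft_force: [-0.4, -0.1, -0.4]
finger_gap: 53.3
grip_force: 63.3
```

Request:
play_rows(motion="0 0 0.5 0 0 0;0 0 1 0 0 0;0 0 1 0 0 0")

```text
clock: 38.78
tool_pos: [634.7, -249.5, 79.4]
orientation: [-0.0, 3.141, -0.0]
ft_force: [-0.8, 0.9, 4.5]
finger_gap: 53.4
grip_force: 63.6
```

Request:
play_rows(motion="0 0 0.5 0 0 0;0 0 1 0 0 0;0 0 1 0 0 0")

```text
clock: 39.03
tool_pos: [635.2, -249.8, 79.3]
orientation: [-0.001, 3.139, -0.001]
ft_force: [-1.8, 1.4, 10.5]
finger_gap: 53.3
grip_force: 64.1
```

Seated. Release, rise and withdraw.

Request:
play_rows(motion="0 0 0 0 0 0;0 0 0 0 0 0;0 0 0 0 0 0;0 0 0 0 0 0", hand=74)

```text
clock: 39.37
tool_pos: [634.1, -249.3, 77.5]
orientation: [0.0, -3.141, -0.0]
ft_force: [0.6, 0.5, 0.8]
finger_gap: 73.7
grip_force: 0.0
```

Request:
play_rows(motion="0 0 -15 0 0 0;0 0 -40 0 0 0;0 0 -75 0 0 0;0 0 -110 0 0 0;0 0 -120 0 0 0")

```text
clock: 39.78
tool_pos: [635.9, -251.1, 204.8]
orientation: [0.001, 3.135, -0.004]
ft_force: [0.9, -0.1, 1.3]
finger_gap: 74.2
grip_force: 0.0
```

Request:
play_rows(motion="150 50 0 0 0 0;150 50 0 0 0 0;150 50 0 0 0 0;150 50 0 0 0 0;150 50 0 0 0 0")

```text
clock: 40.2
tool_pos: [479.0, -198.8, 198.5]
orientation: [0.003, 3.14, 0.011]
ft_force: [0.8, -1.7, -0.0]
finger_gap: 74.0
grip_force: 0.0
```

Request:
play_rows(motion="0 0 0 0 0 0;0 0 0 0 0 0;0 0 0 0 0 0;0 0 0 0 0 0")

```text
clock: 40.53
tool_pos: [485.0, -200.0, 197.9]
orientation: [-0.0, -3.141, 0.003]
ft_force: [0.8, -0.1, 0.1]
finger_gap: 73.9
grip_force: 0.0
```

```bash
python3 - <<'E'
from meas import *
s=env.get_state();print(s["tool_pos"].round(1),s["finger_gap"],s["grip_force"])
for n in("scene","top"):
    I,D=vision.read_camera(n);C=cloud(n,D);P=C[D>0]
    for k,h in(("blue",146),("white",113)):
        q=P[(np.hypot(P[:,0]-632,P[:,1]+249)<50)&(P[:,2]>h-5)&(P[:,2]<h+6)]
        if len(q)>5:print(n,k,circ(q),len(q),q.mean(0).round(1))
    if n=="scene":cv2.imwrite("pics/s10.png",cv2.resize(I[90:330,100:420,::-1],(800,600),interpolation=cv2.INTER_CUBIC))
E
```

```text
[ 485.  -200.   197.9] 73.92502367324775 0.0
scene blue [ 632.5 -250.8   25.9] 80 [ 631.6 -250.6  144.3]
scene white [ 635.5 -252.9   27.3] 131 [ 636.1 -254.5  112.5]
top blue [ 632.7 -250.4   25.6] 53 [ 637.4 -252.   145.9]
top white [ 632.1 -242.5   25.2] 92 [ 633.7 -247.   112.6]
```

View pics/s10.png

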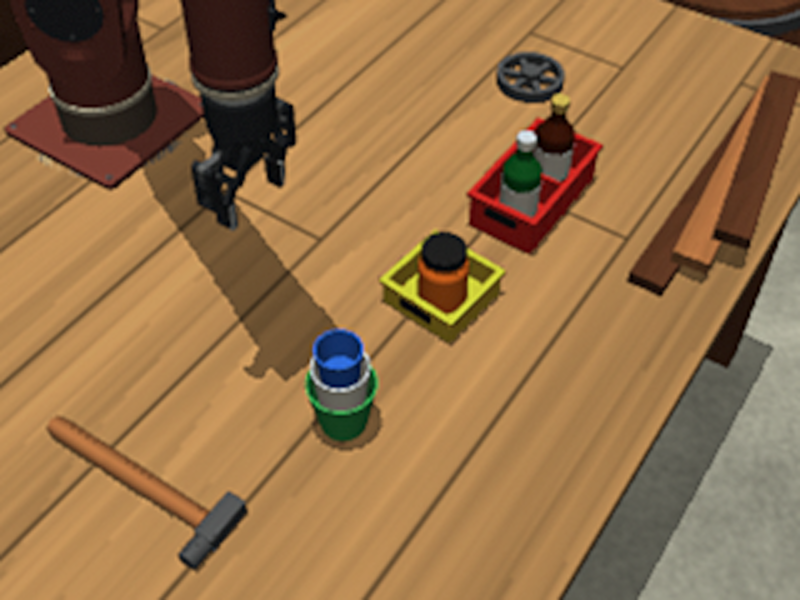

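The picture shows everything in place: the pots are nested with the blue rim at about 146 mm, both bottles and the jar are upright in their crates, and the hammer and pulley have not moved.

```bash
python3 -c "
from workcell import env
print(env.hand_in())"
```

```text
the job is handed in; nothing more can be done
None
```

The job is done and handed in at about 41 s of the 128 s: both bottles are upright in the red crate, the jar is upright in the yellow crate, the pots are nested fully down, and the gripper is open and touching nothing; the first try at the brown bottle closed on air because the fingertips sat about 38 mm higher than the reported position, so I corrected for that in every later move.

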